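Square up a pile of pump cover plates and start the clamp

TASK

Make a square pile of the two pump cover plates in the red corner of the blue stacking fixture: the bare aluminium plate underneath, and the yellow plate, waiting on the grey infeed ledge beside it, slid across on top of it, both flush against the back and the side stop. Only when the pile is flush in the corner, press the green start button on the console fully down and let it come up again. Leave the other things on the bench where they are.

Things in the scene. Friction and masses are not known exactly. Their poses are not given: they have to be found in the camera images.
- fixture: Stacking fixture bolted to the bench. Origin: on the bench top under the centre of the corner seat, which is 90 mm in the fixture's x by 130 mm in its y; z up. Blue bed: top 20 mm above the bench, x -105 to +60 mm, y -80 to +120 mm, its -x side open. Two fixed grey clamp cylinders stand behind the back stop (x 60 to 95 mm, 52 mm high).
- seat (a point): Centre of the corner seat on the bed's top (20 mm above the bench), axes as the fixture. A plate flush against both stops has its origin here in x and y; the lower plate also in z, the upper plate 15 mm higher.
- back_stop (a point): Middle of the top edge of the red back stop's face, 56 mm above the bench. The face is at fixture x = +45 mm, looks to -x and runs from y -80 to +65 mm; 15 mm thick.
- side_stop (a point): Middle of the top edge of the red side stop's face, 56 mm above the bench. The face is at fixture y = -65 mm, looks to +y and runs from x -90 to +45 mm; 15 mm thick.
- ledge (a point): Centre of the top of the grey infeed ledge, 37 mm above the bench (17 mm above the bed, 2 mm higher than a plate lying on the bed). Flat, no stops, fixture x -105 to +60 mm, y +120 to +310 mm. Between it and a seated plate (edge at y +65 mm) is an open gap of 55 mm at bed height.
- lower_plate: Bare aluminium cover plate, 90 mm (its x) by 130 mm (its y) by 15 mm thick, about 0.5 kg, loose, flat on both faces, with black bolt-hole marks on top. Origin: centre of its underside. It starts flat on the blue bed, some 6 to 25 mm short of each stop and a little turned.
- upper_plate: Yellow cover plate, same shape as the aluminium one (90 x 130 x 15 mm, about 0.5 kg, loose). Origin: centre of its underside. It starts flat on the grey ledge, a little turned, its centre 12 to 28 mm nearer the open (-x) side than the seat's centre. It can be slid in the fixture's -y direction straight across the gap onto the aluminium plate without tipping.
- start_top (a point): Centre of the top face of the green start button, 36 mm across, on a grey console box (100 x 80 x 50 mm high) bolted to the bench. It is pressed straight down.
- start (a joint): Travel of the start button in m: 0 up, 0.006 fully down; a spring lifts it (about 4.5 N when fully down).
- oil_bottle: White plastic bottle with a red cap, 60 mm across, 170 mm high, bystander. Origin: centre of its underside.
- grease_can: Steel can with a blue band, 84 mm across, 100 mm high, bystander. Origin: centre of its underside.
- screwdriver: Screwdriver with an orange handle, 200 mm long, lying on the bench along its x, bystander.
- wrench: Steel wrench, 180 mm long, lying on the bench along its x, bystander.
- hammer: Hammer with a wooden handle, 260 mm long, lying on the bench along its x, bystander.
- bearing_ring: Steel bearing ring, 90 mm across, 22 mm high, lying flat, bystander. Origin: centre of its underside.
Not all that is in view belongs to the job. What is shaped like the upper_plate but pink or turquoise is not meant.

How it is judged:
By the outcome, as a careful person would: the job done as asked, in the order asked, and still so for the second after the job is handed in, with the robot touching nothing.
It also fails if it takes over 72 s, if anything falls off the work surface, if the arm or the gripper's body presses on something with over 40 N, if the wrist force passes 120 N, or if a joint passes its speed limit or range.

ROBOT

A 6-joint arm with a two-finger parallel gripper is mounted at the origin on the work surface. World frame = base frame: x ahead of the robot, y to its left, z up, the work surface at z = 0. Lengths are in m, angles in degrees, forces in N, time in s.
With the tool pointing down it reaches from about 0.275 to 0.725 m from the base axis. Payload 15.9 kg.
Tool frame: the origin (TCP) lies at the very end of the fingers, on their centre line; the grasp point (between the pads) lies grasp_offset behind it (grasp_offset is the distance from the TCP to the grasp point, in m); z points along the fingers, y is the line along which they close (so a half turn about z gives the same grasp; the last joint's range is limited). The gripper opens to 85 mm and grips with 20 to 120 N. Pads are 22 mm wide; open, the fingers measure 114 mm over their backs; the gripper's body (76 mm by 85 mm) begins 54 mm behind the grasp point. The pads swing forward as they close: fully open they stand 13 mm farther back than shut.
Start: joints at [-67.494, 12.198, -1.971, 75.831, 0, 90], TCP at [0.191, -0.462, 0.231] pointing down, gripper open.
Joint ranges: [-170.91, 170.91], [-42.67, 98.43], [-65.05, 77.54], [-120.47, 116.71], [-90, 82.35], [-180, 180]. Speed limits (degrees/s): [108.29, 108.29, 136.94, 147.25, 180, 180].

INTERFACE

Orientations are given as a 3x3 rotation matrix whose columns are the frame's x, y, z axes.
In Python, from station import * gives the robot as it stands.
- The arm moves only by the tool step_arm, never from a script. Its argument "series" is a list of rows, each an object of numbers: "jaw": the opening, from 0 (shut) to 1 (fully open); "tx", "ty", "tz": the shift along the tool's x, y, z scaled (see below); "rx", "ry", "rz": the turn, a rotation vector about the tool's x, y, z scaled (see below). In form: [{"jaw": .., "tx": .., "ty": .., "tz": .., "rx": .., "ry": .., "rz": ..}, ...]. A call has 1 to 8 rows; each row is the pose to reach, as a shift and turn from the pose commanded when the call began, along the tool's axes at that moment; what a row does not reach only later rows make up. The controller multiplies each number of a shift by 0.5 m and each number of a turn by 30 degrees. A row lasts 1/10 s, in which the tool goes at most 50 mm and 8.59 degrees, less where a joint would pass 70% of its speed; a pose out of reach is approached as far as the arm can. A call with a number of a shift or a turn outside -1 to 1 is refused whole. A call with a gripper value outside its range is refused whole. The fingers move at their own pace and stop on an object; "squeeze" is the grip in N (left out, the last holds). Time passes only in rows, so rows that repeat a pose let the fingers close. It gives the time, the measured TCP pose, the force, the opening and the grip force at its end, in the units of the state.
- get_obs(): the state, without advancing time (a new reading comes with each control period).
- capture(name): name is "scene" or "top" or "wrist"; returns a dict with "color" (480x640x3 uint8, blue, green, red), "fov_y" (degrees; the focal length in pixels is half the picture's height over the tangent of half this angle, whatever the lens; pixels are square), "cx", "cy" (the principal point, pixels), "dist" ([k1, k2, p1, p2, k3] as OpenCV has them; the pictures are not rectified), "eye" and "attitude" of the camera in the world. Camera axes: x right, y down, z forward; pixel columns grow to the right and rows downward; lengths in m; the calibration is good to about 2 mm. A picture is of the moment at which its call begins. There is no depth.
- sign_off(): hands the job in; it is judged then, once.
The state is a dict: "clock": time; "joints": joint angles; "qd": joint speeds; "tau": joint torques, N m; "ee_pos": TCP position; "orientation": TCP orientation; "wrist_force": force on the tool from outside, world axes, zero at the start; "torque": the same for the moment, N m; "opening": opening from 0.0 (shut) to 1.0 (fully open); "grasp_force": force on a finger pad.
Only numpy, scipy, OpenCV 4.12 (cv2) and the standard library are available. Lean on these libraries where they do the work, as an engineer would, in place of code of your own. Each camera call takes 0.05 s, during which the arm holds its last target. There are 200 camera calls.

## Working session

There is one attempt and no reset: what is moved stays moved. The work goes in short steps, Python scripts to look and compute and a tool call to move; the robot and the scene stay as the last step left them, time stands still between calls to the robot, and variables do not carry over. Pictures are saved under pics/ and viewed, at most 10 in all, crops included, and the job is handed in when it is done.

Besides the shell and the picture viewer there is one more tool, called after "Request:" as name(argument=value, ...) on one line, values as JSON. step_arm: Moves the arm, as the interface text tells. Shifts and turns lie within -1 to 1; 1 stands for 0.5 m of shift or 30 degrees of turn. Its arguments: {"type":"object","properties":{"series":{"type":"array"},"squeeze":{"type":"number"}},"required":["series"]}

```bash
ls; mkdir -p pics
python3 - <<'E'
from station import *
import cv2
o=get_obs(); print({k:o[k] for k in('clock','ee_pos','orientation','opening','wrist_force')}); 
print([k for k in o])
for n in('scene','top'):
    c=capture(n); cv2.imwrite(f'pics/{n}0.png',c['color']); print(n,c['fov_y'],c['cx'],c['cy'],c['dist'],c['eye'],c['attitude'])
try: print(grasp_offset)
except Exception as e: print(e)
E
```

```text
pics
{'clock': 0.0, 'ee_pos': array([ 0.19126606, -0.46159652,  0.23083371]), 'orientation': array([[ 9.23835949e-01,  3.82788413e-01, -4.11136392e-04],
       [ 3.82788634e-01, -9.23835387e-01,  1.01934084e-03],
       [ 1.03695132e-05, -1.09908205e-03, -9.99999396e-01]]), 'opening': 0.9990180631928555, 'wrist_force': array([-0.5350769 ,  0.1397396 , -0.56254088])}
['clock', 'joints', 'qd', 'tau', 'ee_pos', 'orientation', 'wrist_force', 'torque', 'grasp_force', 'opening']
scene 52.45442596233751 327.669926591256 242.47460911016603 [-0.11705412  0.          0.          0.          0.        ] [1.09202415 0.60251478 0.83520118] [[-0.7040758   0.49886614 -0.50538089]
 [ 0.71011811  0.49151556 -0.50412769]
 [-0.00308967 -0.71382423 -0.70031809]]
top 54.55263369488849 315.283743343591 237.80600681110198 [-0.11517049  0.          0.          0.          0.        ] [0.46196999 0.07416885 1.06459896] [[ 0.01025456 -0.99801309  0.06216691]
 [-0.99984889 -0.01110644 -0.01337316]
 [ 0.01403704 -0.06202038 -0.99797617]]
0.0187
```

View pics/scene0.png

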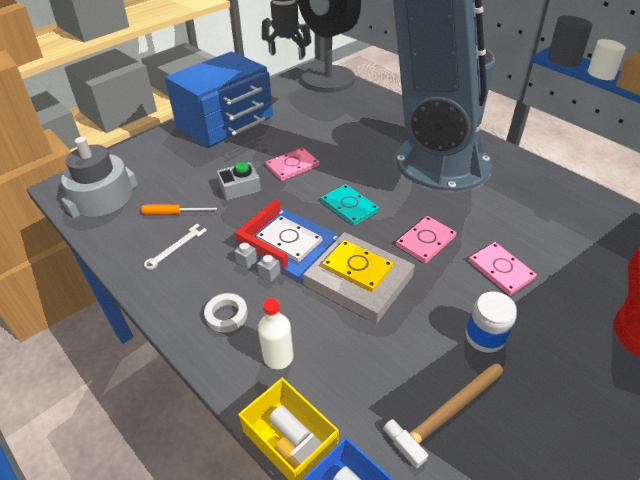

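View pics/top0.png

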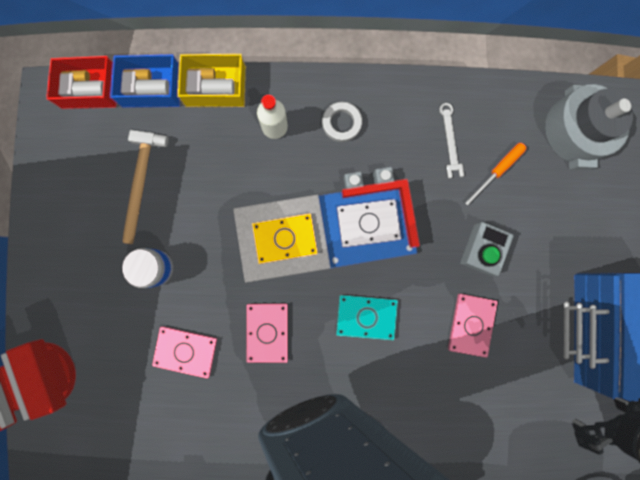

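Top view: the yellow plate at (284,238) lies on the grey ledge, and the aluminium plate at (369,223) lies on the blue bed. The red stops run along the top and right of it, and the green button is at (490,255). The scene view shows the yellow plate at (358,263), the aluminium at (289,237) and the button at (242,168).
Candidates for upper_plate in the top view are yellow (284,238), pink (184,352), (267,333) and (474,325), turquoise (367,317), and the yellow bin (211,80). Only the one at (284,238) is a yellow plate on the ledge, so I'll confirm it in a crop while measuring.

```bash
cat > h.py <<'E'
from station import *
import cv2, numpy as np
def K(c):
    f=240/np.tan(np.radians(c['fov_y']/2)); return np.array([[f,0,c['cx']],[0,f,c['cy']],[0,0,1.]])
def rays(c,px):
    u=cv2.undistortPoints(np.array(px,float).reshape(-1,1,2),K(c),np.array(c['dist'])).reshape(-1,2)
    return np.c_[u,np.ones(len(u))]@np.array(c['attitude']).T
def plane(c,px,z):
    d=rays(c,px); e=np.array(c['eye']); return e+d*((z-e[2])/d[:,2])[:,None]
def tri(cs,pxs):
    A=np.zeros((3,3));b=np.zeros(3)
    for c,p in zip(cs,pxs):
        d=rays(c,[p])[0]; d/=np.linalg.norm(d); M=np.eye(3)-np.outer(d,d); A+=M;b+=M@np.array(c['eye'])
    return np.linalg.solve(A,b)
R={'yellow':((22,120,120),(34,255,255)),'red':((0,150,90),(6,255,255)),'green':((50,120,60),(75,255,255)),'white':((0,0,185),(180,40,255)),'blue':((100,150,60),(125,255,255))}
def blob(img,col,near=None):
    m=cv2.inRange(cv2.cvtColor(img,cv2.COLOR_BGR2HSV),*map(np.array,R[col]))
    m=cv2.morphologyEx(m,cv2.MORPH_CLOSE,np.ones((3,3)))
    cs=[k for k in cv2.findContours(m,0,1)[0] if cv2.contourArea(k)>40]
    if near is None: return cs
    return min(cs,key=lambda k:-cv2.pointPolygonTest(k,near,True))
def quad(k):  # 4 corners by line-fitting each side of the contour
    p=k.reshape(-1,2).astype(float)
    a=cv2.approxPolyN(k,4,ensure_convex=True).reshape(-1,2).astype(float); L=[]
    for i in range(4):
        s,t=a[i],a[(i+1)%4]; d=(t-s)/np.linalg.norm(t-s); n=np.array([-d[1],d[0]])
        u=(p-s)@d; q=p[(abs((p-s)@n)<2.5)&(u>.12*np.linalg.norm(t-s))&(u<.88*np.linalg.norm(t-s))]
        L.append(cv2.fitLine(q.astype(np.float32),cv2.DIST_HUBER,0,.01,.01).ravel())
    out=[]
    for i in range(4):
        l,m=L[i-1],L[i]; s=np.linalg.solve(np.array([[l[0],-m[0]],[l[1],-m[1]]]),m[2:]-l[2:]); out.append(l[2:]+s[0]*l[:2])
    return np.array(out)
E
python3 - <<'E'
from h import *
t,s=capture('top'),capture('scene')
def match(ct,cs_,z): # order scene corners by nearest on plane
    P=plane(t,ct,z);Q=plane(s,cs_,z); return [int(np.argmin(np.linalg.norm(Q-p,axis=1))) for p in P]
for col,a,b,z in(('yellow',(273,238),(345,258),.05),('white',(350,225),(275,237),.035)):
    q=quad(blob(t['color'],col,a));r=quad(blob(s['color'],col,b)); i=match(q,r,z)
    print(col,np.round(q).tolist(),np.round(r).tolist())
    print(np.round([tri((t,s),(q[k],r[i[k]])) for k in range(4)],4).tolist())
    print(np.round(plane(t,q,z),4).tolist(),np.round(plane(s,r,z),4)[i].tolist())
g=[cv2.minEnclosingCircle(blob(c['color'],'green',p))[0] for c,p in((t,(490,255)),(s,(242,168)))]
print('green',g,tri((t,s),g))
a=cv2.resize(t['color'][180:290,220:430],None,fx=3.5,fy=3.5,interpolation=cv2.INTER_CUBIC); cv2.imwrite('pics/c1.png',a)
b=cv2.resize(s['color'][185:325,220:420],None,fx=4,fy=4,interpolation=cv2.INTER_CUBIC); cv2.imwrite('pics/c2.png',b)
E
```

```text
yellow [[316.0, 253.0], [259.0, 262.0], [253.0, 224.0], [310.0, 213.0]] [[394.0, 263.0], [372.0, 291.0], [321.0, 264.0], [344.0, 240.0]]
[[0.4931, 0.0582, 0.0504], [0.4687, 0.185, 0.0472], [0.5547, 0.1994, 0.0371], [0.5797, 0.073, 0.0456]]
[[0.4929, 0.0585, 0.05], [0.4705, 0.1824, 0.05], [0.5534, 0.198, 0.05], [0.5786, 0.0737, 0.05]] [[0.493, 0.0577, 0.05], [0.469, 0.1886, 0.05], [0.5635, 0.2057, 0.05], [0.5831, 0.0752, 0.05]]
white [[399.0, 238.0], [342.0, 245.0], [337.0, 207.0], [394.0, 200.0]] [[324.0, 238.0], [300.0, 259.0], [257.0, 235.0], [280.0, 216.0]]
[[0.528, -0.1273, 0.0319], [0.5079, 0.0019, 0.0293], [0.5949, 0.0143, 0.0296], [0.6139, -0.1165, 0.0319]]
[[0.5277, -0.1266, 0.035], [0.5097, -0.0, 0.035], [0.5962, 0.0124, 0.035], [0.6139, -0.1164, 0.035]] [[0.5302, -0.1246, 0.035], [0.5103, 0.0087, 0.035], [0.5965, 0.0208, 0.035], [0.6154, -0.1131, 0.035]]
green [(490.6666564941406, 254.6666717529297), (241.61538696289062, 167.0)] [ 0.49131239 -0.32529016  0.0632307 ]
```

View pics/c1.png

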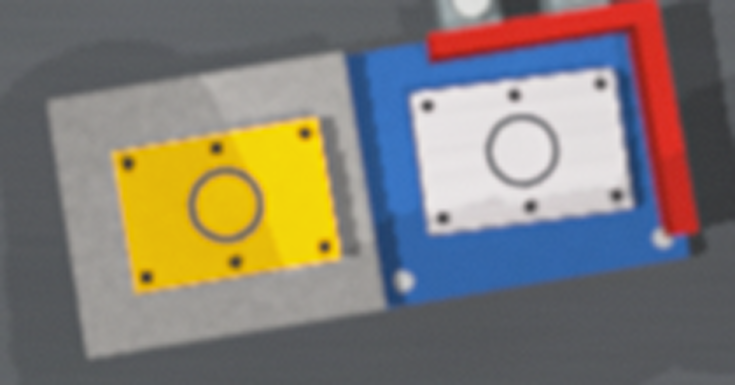

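The crop confirms that the yellow plate on the ledge is the one meant. Next I'll bring the wrist camera above the fixture.

Request:
step_arm(series=[{"jaw":0.6,"tx":0.96,"ty":-0.6,"tz":-0.1,"rz":0.45},{"jaw":0.6,"tx":0.96,"ty":-0.6,"tz":-0.1,"rz":0.45},{"jaw":0.6,"tx":0.96,"ty":-0.6,"tz":-0.1,"rz":0.45},{"jaw":0.6,"tx":0.96,"ty":-0.6,"tz":-0.1,"rz":0.45},{"jaw":0.6,"tx":0.96,"ty":-0.6,"tz":-0.1,"rz":0.45},{"jaw":0.6,"tx":0.96,"ty":-0.6,"tz":-0.1,"rz":0.45},{"jaw":0.6,"tx":0.96,"ty":-0.6,"tz":-0.1,"rz":0.45},{"jaw":0.6,"tx":0.96,"ty":-0.6,"tz":-0.1,"rz":0.45}])

```text
schema error: expected keys jaw, tx, ty, tz, rx, ry, rz
```

Request:
step_arm(series=[{"jaw":0.6,"tx":0.96,"ty":-0.6,"tz":-0.1,"rx":0,"ry":0,"rz":0.45},{"jaw":0.6,"tx":0.96,"ty":-0.6,"tz":-0.1,"rx":0,"ry":0,"rz":0.45},{"jaw":0.6,"tx":0.96,"ty":-0.6,"tz":-0.1,"rx":0,"ry":0,"rz":0.45},{"jaw":0.6,"tx":0.96,"ty":-0.6,"tz":-0.1,"rx":0,"ry":0,"rz":0.45},{"jaw":0.6,"tx":0.96,"ty":-0.6,"tz":-0.1,"rx":0,"ry":0,"rz":0.45},{"jaw":0.6,"tx":0.96,"ty":-0.6,"tz":-0.1,"rx":0,"ry":0,"rz":0.45},{"jaw":0.6,"tx":0.96,"ty":-0.6,"tz":-0.1,"rx":0,"ry":0,"rz":0.45},{"jaw":0.6,"tx":0.96,"ty":-0.6,"tz":-0.1,"rx":0,"ry":0,"rz":0.45}])

```text
clock: 1.0
ee_pos: [0.4212, -0.1387, 0.2665]
orientation: [[0.988, 0.157, 0.0], [0.157, -0.988, -0.0], [0.0, 0.0, -1.0]]
wrist_force: [1.6, -1.1, 0.6]
opening: 0.602
grasp_force: 0.0
```

Request:
step_arm(series=[{"jaw":0.6,"tx":0.2,"ty":-0.25,"tz":-0.05,"rx":0,"ry":0,"rz":0},{"jaw":0.6,"tx":0.2,"ty":-0.25,"tz":-0.05,"rx":0,"ry":0,"rz":0},{"jaw":0.6,"tx":0.2,"ty":-0.25,"tz":-0.05,"rx":0,"ry":0,"rz":0},{"jaw":0.6,"tx":0.2,"ty":-0.25,"tz":-0.05,"rx":0,"ry":0,"rz":0},{"jaw":0.6,"tx":0.2,"ty":-0.25,"tz":-0.05,"rx":0,"ry":0,"rz":0},{"jaw":0.6,"tx":0.2,"ty":-0.25,"tz":-0.05,"rx":0,"ry":0,"rz":0}])

```text
clock: 1.6
ee_pos: [0.4993, -0.0022, 0.2909]
orientation: [[0.988, 0.157, -0.001], [0.157, -0.988, -0.0], [-0.001, 0.0, -1.0]]
wrist_force: [-0.2, -0.5, -0.3]
opening: 0.601
grasp_force: 0.0
```

Run:
```python
from h import *
import pickle
w=capture('wrist'); cv2.imwrite('pics/w1.png',w['color']); pickle.dump(w,open('w1.pkl','wb'))
print(get_obs()['ee_pos'],w['fov_y'],w['eye'],np.round(w['attitude'],3).tolist())
```

```text
[ 0.49912857 -0.00260038  0.29099001] 64.80263684978962 [0.57024164 0.00968844 0.43285085] [[0.156, -0.947, -0.279], [-0.988, -0.149, -0.045], [0.001, 0.283, -0.959]]
```

View pics/w1.png

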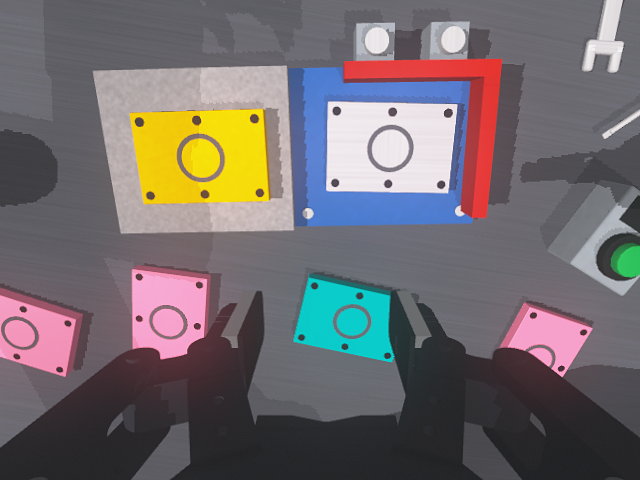

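The wrist view shows the yellow plate at about (200,157) and the aluminium at about (391,147). The red L's outer corner is at (501,60) and the ledge spans (95..292, 67..232). I'll take a second wrist position for heights.

Request:
step_arm(series=[{"jaw":0.6,"tx":0,"ty":-0.16,"tz":0,"rx":0,"ry":0,"rz":0},{"jaw":0.6,"tx":0,"ty":-0.16,"tz":0,"rx":0,"ry":0,"rz":0},{"jaw":0.6,"tx":0,"ty":-0.16,"tz":0,"rx":0,"ry":0,"rz":0},{"jaw":0.6,"tx":0,"ty":-0.16,"tz":0,"rx":0,"ry":0,"rz":0}])

```text
clock: 2.05
ee_pos: [0.4869, 0.0762, 0.2913]
orientation: [[0.988, 0.156, 0.0], [0.156, -0.988, 0.0], [0.0, -0.0, -1.0]]
wrist_force: [0.2, 0.2, 0.1]
opening: 0.604
grasp_force: 0.0
```

Run:
```python
from h import *
import pickle
w1=pickle.load(open('w1.pkl','rb')); w2=capture('wrist'); pickle.dump(w2,open('w2.pkl','wb'))
print(get_obs()['ee_pos'],get_obs()['clock'])
def center(k): m=cv2.moments(k); return m['m10']/m['m00'],m['m01']/m['m00']
Q={}
for col,z in(('yellow',.052),('white',.035)):
    qs=[]
    for w in(w1,w2):
        ks=[k for k in blob(w['color'],col) if 6000<cv2.contourArea(k)<25000 and k[:,0,1].max()<300]
        print(col,[round(cv2.contourArea(k)) for k in ks],np.round(center(ks[0])))
        q=quad(ks[0]); i=np.argsort(np.arctan2(*(q-q.mean(0)).T)); qs.append(q[i])
    T=np.array([tri((w1,w2),(a,b)) for a,b in zip(*qs)]); print(np.round(T,4).tolist())
    for w,q in zip((w1,w2),qs):
        P=plane(w,q,z)[:,:2]; s=np.linalg.norm(P-np.roll(P,-1,0),axis=1)
        e=P[np.argsort(P[:,1])]; d=e[2:].mean(0)-e[:2].mean(0)
        print(' plane',P.mean(0).round(4),'sides',s.round(4),'yaw',np.degrees(np.arctan2(-d[0],d[1])).round(2)) 
# red outer edges
for w in(w1,w2):
    k=max([k for k in blob(w['color'],'red') if k[:,0,1].max()<300],key=cv2.contourArea); h=k.reshape(-1,2)
    x0,y0,ww,hh=cv2.boundingRect(k); print('red box',x0,y0,ww,hh)
    top=np.array([[x,h[h[:,0]==x,1].min()] for x in range(x0+10,x0+ww-10) if (h[:,0]==x).any()],float)
    rt=np.array([[h[h[:,1]==y,0].max(),y] for y in range(y0+10,y0+hh-12) if (h[:,1]==y).any()],float)
    A=plane(w,top,.056)[:,:2];B=plane(w,rt,.056)[:,:2]
    la=cv2.fitLine(A.astype(np.float32),cv2.DIST_HUBER,0,.001,.001).ravel();lb=cv2.fitLine(B.astype(np.float32),cv2.DIST_HUBER,0,.001,.001).ravel()
    ya=np.degrees(np.arctan2(-la[0]*np.sign(la[1]),abs(la[1]))); yb=np.degrees(np.arctan2(lb[1]*np.sign(lb[0]),abs(lb[0])))
    s=np.linalg.solve(np.array([[la[0],-lb[0]],[la[1],-lb[1]]]),lb[2:]-la[2:]); C=la[2:]+s[0]*la[:2]
    yaw=np.radians((ya+yb)/2); R2=np.array([[np.cos(yaw),-np.sin(yaw)],[np.sin(yaw),np.cos(yaw)]])
    print('red corner',C.round(4),'yaws',ya,yb,'origin',(C-R2@[.06,-.08]).round(4))
```

```text
[0.48704974 0.07580117 0.29124658] 2.1
yellow [11638] [201. 156.]
yellow [11680] [281. 156.]
[[0.5545, 0.1985, 0.0519], [0.4679, 0.1832, 0.0498], [0.4896, 0.0569, 0.0479], [0.5774, 0.0721, 0.052]]
 plane [0.5227 0.1273] sides [0.0876 0.1277 0.0883 0.1284] yaw 10.05
 plane [0.5226 0.1276] sides [0.0876 0.1273 0.0884 0.1284] yaw 10.11
white [11012, 7456] [389. 147.]
white [10826, 9688] [464. 146.]
[[0.595, 0.012, 0.0312], [0.5054, -0.0023, 0.0208], [0.5247, -0.1291, 0.0325], [0.6128, -0.1156, 0.0364]]
 plane [ 0.5602 -0.0585] sides [0.0882 0.1276 0.0885 0.1293] yaw 7.72
 plane [ 0.5599 -0.0576] sides [0.0883 0.1298 0.0891 0.1304] yaw 8.18
red box 344 59 158 159
red corner [ 0.6558 -0.1402] yaws 10.132393 10.04653 origin [ 0.5827 -0.072 ]
red box 431 60 155 158
red corner [ 0.656  -0.1405] yaws 10.325543 9.784559 origin [ 0.5829 -0.0722]
```

Request:
step_arm(series=[{"jaw":0.5,"tx":-0.038,"ty":0.29,"tz":0.1,"rx":0,"ry":0,"rz":-0.035},{"jaw":0.5,"tx":-0.038,"ty":0.29,"tz":0.1,"rx":0,"ry":0,"rz":-0.035},{"jaw":0.5,"tx":-0.038,"ty":0.29,"tz":0.2,"rx":0,"ry":0,"rz":-0.035},{"jaw":0.5,"tx":-0.038,"ty":0.29,"tz":0.3,"rx":0,"ry":0,"rz":-0.035},{"jaw":0.5,"tx":-0.038,"ty":0.29,"tz":0.4,"rx":0,"ry":0,"rz":-0.035},{"jaw":0.5,"tx":-0.038,"ty":0.29,"tz":0.46,"rx":0,"ry":0,"rz":-0.035},{"jaw":0.5,"tx":-0.038,"ty":0.29,"tz":0.5,"rx":0,"ry":0,"rz":-0.035},{"jaw":0.5,"tx":-0.038,"ty":0.29,"tz":0.5,"rx":0,"ry":0,"rz":-0.035}])

```text
clock: 2.9
ee_pos: [0.4879, -0.0701, 0.0378]
orientation: [[0.985, 0.172, -0.007], [0.172, -0.985, 0.001], [-0.006, -0.002, -1.0]]
wrist_force: [0.6, -0.2, 1.6]
opening: 0.501
grasp_force: 0.0
```

Request:
step_arm(series=[{"jaw":0.5,"tx":0,"ty":0,"tz":0.02,"rx":0,"ry":0,"rz":0},{"jaw":0.5,"tx":0,"ty":0,"tz":0.03,"rx":0,"ry":0,"rz":0},{"jaw":0.5,"tx":0,"ty":0,"tz":0.034,"rx":0,"ry":0,"rz":0},{"jaw":0.5,"tx":0,"ty":0,"tz":0.034,"rx":0,"ry":0,"rz":0}])

```text
clock: 3.3
ee_pos: [0.4918, -0.0691, 0.0248]
orientation: [[0.985, 0.175, 0.001], [0.175, -0.985, 0.0], [0.001, 0.0, -1.0]]
wrist_force: [-0.2, -0.5, 0.2]
opening: 0.499
grasp_force: 0.0
```

Run:
```python
from h import *
o=get_obs(); print(o['ee_pos'],o['wrist_force'])
s=capture('scene'); cv2.imwrite('pics/s2.png',cv2.resize(s['color'][150:310,210:430],None,fx=3.6,fy=3.6,interpolation=cv2.INTER_CUBIC))
```

```text
[ 0.49175174 -0.06910661  0.02482899] [-0.16390645 -0.47449102  0.18230152]
```

View pics/s2.png

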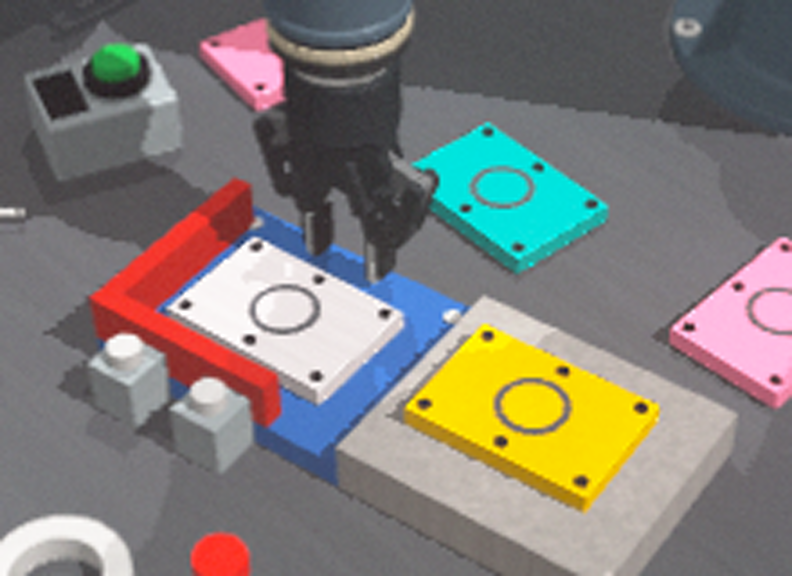

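Picture: the fingers (crop about (315,235) and (378,265)) stand clear behind the aluminium plate's open edge. Descending a little and pushing +x.

Request:
step_arm(series=[{"jaw":0.5,"tx":0.01,"ty":0,"tz":0.0076,"rx":0,"ry":0,"rz":0},{"jaw":0.5,"tx":0.02,"ty":0,"tz":0.0076,"rx":0,"ry":0,"rz":0},{"jaw":0.5,"tx":0.028,"ty":0,"tz":0.0076,"rx":0,"ry":0,"rz":0},{"jaw":0.5,"tx":0.036,"ty":0,"tz":0.0076,"rx":0,"ry":0,"rz":0},{"jaw":0.5,"tx":0.044,"ty":0,"tz":0.0076,"rx":0,"ry":0,"rz":0},{"jaw":0.5,"tx":0.052,"ty":0,"tz":0.0076,"rx":0,"ry":0,"rz":0},{"jaw":0.5,"tx":0.06,"ty":0,"tz":0.0076,"rx":0,"ry":0,"rz":0},{"jaw":0.5,"tx":0.06,"ty":0,"tz":0.0076,"rx":0,"ry":0,"rz":0}])

```text
clock: 4.15
ee_pos: [0.5215, -0.0636, 0.0203]
orientation: [[0.985, 0.175, 0.001], [0.175, -0.985, 0.0], [0.001, -0.0, -1.0]]
wrist_force: [-0.1, -0.2, 0.0]
opening: 0.501
grasp_force: 0.0
```

Request:
step_arm(series=[{"jaw":0.5,"tx":0.002,"ty":0,"tz":0,"rx":0,"ry":0,"rz":0},{"jaw":0.5,"tx":0.004,"ty":0,"tz":0,"rx":0,"ry":0,"rz":0},{"jaw":0.5,"tx":0.006,"ty":0,"tz":0,"rx":0,"ry":0,"rz":0}])

```text
clock: 4.45
ee_pos: [0.5235, -0.0633, 0.0203]
orientation: [[0.985, 0.175, -0.0], [0.175, -0.985, 0.0], [-0.0, -0.0, -1.0]]
wrist_force: [-4.4, -1.7, 1.5]
opening: 0.497
grasp_force: 1.8
```

```bash
cat > meas.py <<'E'
from h import *
import sys
O=np.array([.5828,-.0721]); a=np.radians(10.1); F=np.array([[np.cos(a),-np.sin(a)],[np.sin(a),np.cos(a)]])
def tofix(p): return (np.atleast_2d(p)[:,:2]-O)@F
if __name__=='__main__':
    t=capture('top')
    for col,z in(('yellow',.052),('white',.035)):
        for k in blob(t['color'],col):
            if 1200<cv2.contourArea(k)<4000 and 190<k[:,0,1].mean()<270 and 220<k[:,0,0].mean()<420:
                q=tofix(plane(t,quad(k),z))*1000; q=q[np.argsort(q[:,1])]; print(col,q.mean(0).round(1),q.round(1).tolist())
    o=get_obs(); print('tcp',(tofix(o['ee_pos'])*1000).round(1),o['ee_pos'][2].round(4),o['wrist_force'].round(1),o['clock'])
E
python3 meas.py
```

```text
yellow [-23.3 207.6] [[-65.7, 143.9], [19.8, 144.9], [-66.1, 270.2], [18.6, 271.2]]
tcp [[-56.6  19.1]] 0.0203 [-2.8 -0.8  1.8] 4.5
```

Request:
step_arm(series=[{"jaw":0.5,"tx":0.002,"ty":0,"tz":0,"rx":0,"ry":0,"rz":0},{"jaw":0.5,"tx":0.004,"ty":0,"tz":0,"rx":0,"ry":0,"rz":0},{"jaw":0.5,"tx":0.006,"ty":0,"tz":0,"rx":0,"ry":0,"rz":0}])

```text
clock: 4.8
ee_pos: [0.525, -0.063, 0.02]
orientation: [[0.985, 0.175, -0.003], [0.175, -0.985, -0.0], [-0.003, -0.0, -1.0]]
wrist_force: [-18.8, -3.7, 13.5]
opening: 0.501
grasp_force: 9.4
```

Request:
step_arm(series=[{"jaw":0.5,"tx":-0.02,"ty":0,"tz":0,"rx":0,"ry":0,"rz":0},{"jaw":0.5,"tx":-0.04,"ty":0,"tz":-0.05,"rx":0,"ry":0,"rz":0},{"jaw":0.5,"tx":-0.2,"ty":0,"tz":-0.15,"rx":0,"ry":0,"rz":0},{"jaw":0.5,"tx":-0.2,"ty":0,"tz":-0.25,"rx":0,"ry":0,"rz":0},{"jaw":0.5,"tx":-0.2,"ty":0,"tz":-0.35,"rx":0,"ry":0,"rz":0},{"jaw":0.5,"tx":-0.2,"ty":0,"tz":-0.4,"rx":0,"ry":0,"rz":0},{"jaw":0.5,"tx":-0.2,"ty":0,"tz":-0.4,"rx":0,"ry":0,"rz":0}])

```text
clock: 5.5
ee_pos: [0.4301, -0.0808, 0.2261]
orientation: [[0.985, 0.175, 0.009], [0.175, -0.985, -0.001], [0.009, 0.003, -1.0]]
wrist_force: [-0.1, -0.2, -1.4]
opening: 0.498
grasp_force: 0.0
```

```bash
cat > mw.py <<'E'
from meas import *
w=capture('wrist'); cv2.imwrite('pics/wl.png',w['color'])
for col,z in(('yellow',.052),('white',.035)):
    for k in blob(w['color'],col):
        c=(tofix(plane(w,[k.reshape(-1,2).mean(0)],z))*1000)[0]
        if 3000<cv2.contourArea(k)<40000 and abs(c[0])<80 and -80<c[1]<300:
            try: q=tofix(plane(w,quad(k),z))*1000
            except Exception as e: print(col,c,e); continue
            q=q[np.argsort(q[:,1])]; d=q[2:].mean(0)-q[:2].mean(0); print(col,q.mean(0).round(1),'yaw',np.degrees(np.arctan2(-d[0],d[1])).round(2),q.round(1).tolist())
o=get_obs(); print('tcp',(tofix(o['ee_pos'])*1000).round(1),o['ee_pos'][2].round(4),o['joints'].round(1),o['clock'])
E
python3 mw.py
```

```text
yellow [-27.1 204.4] yaw -0.39 [[13.6, 137.4], [-68.8, 138.7], [-69.2, 270.5], [15.8, 271.1]]
white [-13.1  18.5] yaw -0.02 [[18.3, -45.8], [-44.4, -45.5], [-44.3, 82.5], [18.3, 82.8]]
white [-58.83430677 191.12299127] OpenCV(4.12.0) /io/opencv/modules/imgproc/src/linefit.cpp:50: error: (-215:Assertion failed) count > 0 in function 'fitLine2D_wods'

tcp [[-152.1   18.3]] 0.2241 [-10.7   4.6 -12.   73.    0.  159.3] 5.55
```

Request:
step_arm(series=[{"jaw":0.5,"tx":0.304,"ty":-0.167,"tz":0.1,"rx":0,"ry":0,"rz":-1},{"jaw":0.5,"tx":0.304,"ty":-0.167,"tz":0.1,"rx":0,"ry":0,"rz":-1},{"jaw":0.5,"tx":0.304,"ty":-0.167,"tz":0.1,"rx":0,"ry":0,"rz":-1},{"jaw":0.5,"tx":0.304,"ty":-0.167,"tz":0.1,"rx":0,"ry":0,"rz":-1},{"jaw":0.5,"tx":0.304,"ty":-0.167,"tz":0.1,"rx":0,"ry":0,"rz":-1}])

```text
clock: 6.05
ee_pos: [0.5643, 0.0309, 0.167]
orientation: [[0.762, 0.648, -0.003], [0.648, -0.762, 0.001], [-0.002, -0.003, -1.0]]
wrist_force: [-0.7, -0.4, 0.6]
opening: 0.501
grasp_force: 0.0
```

Request:
step_arm(series=[{"jaw":0.5,"tx":0,"ty":0,"tz":0,"rx":0,"ry":0,"rz":-1},{"jaw":0.5,"tx":0,"ty":0,"tz":0,"rx":0,"ry":0,"rz":-1},{"jaw":0.5,"tx":0,"ty":0,"tz":0,"rx":0,"ry":0,"rz":-1},{"jaw":0.5,"tx":0,"ty":0,"tz":0,"rx":0,"ry":0,"rz":-1},{"jaw":0.5,"tx":0,"ty":0,"tz":0,"rx":0,"ry":0,"rz":-1}])

```text
clock: 6.55
ee_pos: [0.5627, 0.0282, 0.1697]
orientation: [[0.34, 0.94, -0.001], [0.94, -0.34, 0.0], [0.0, -0.001, -1.0]]
wrist_force: [0.4, 0.1, -0.7]
opening: 0.499
grasp_force: 0.0
```

Request:
step_arm(series=[{"jaw":0.5,"tx":0,"ty":0,"tz":0,"rx":0,"ry":0,"rz":-1},{"jaw":0.5,"tx":0,"ty":0,"tz":0,"rx":0,"ry":0,"rz":-1},{"jaw":0.5,"tx":0,"ty":0,"tz":0,"rx":0,"ry":0,"rz":-1},{"jaw":0.5,"tx":0,"ty":0,"tz":0,"rx":0,"ry":0,"rz":-1},{"jaw":0.5,"tx":0,"ty":0,"tz":0,"rx":0,"ry":0,"rz":-1},{"jaw":0.5,"tx":0,"ty":0,"tz":0,"rx":0,"ry":0,"rz":-1}])

```text
clock: 7.15
ee_pos: [0.563, 0.0284, 0.1701]
orientation: [[-0.171, 0.985, -0.0], [0.985, 0.171, 0.0], [0.0, -0.0, -1.0]]
wrist_force: [0.3, 0.1, 0.5]
opening: 0.497
grasp_force: 0.0
```

```bash
cat > st.py <<'E'
from meas import *
o=get_obs(); R_=o['orientation']; print('tcp',(tofix(o['ee_pos'])*1000).round(1),o['ee_pos'][2].round(4),'yaw',np.degrees(np.arctan2(R_[1,0],R_[0,0])).round(2),'Ffix',(o['wrist_force'][:2]@F).round(1),o['wrist_force'][2].round(1),o['clock'])
E
python3 st.py
```

```text
tcp [[ -1.8 102.4]] 0.1701 yaw 99.83 Ffix [0.3 0.1] 0.5 7.15
```

Request:
step_arm(series=[{"jaw":0.5,"tx":0,"ty":0.004,"tz":0.08,"rx":0,"ry":0,"rz":-0.01},{"jaw":0.5,"tx":0,"ty":0.004,"tz":0.16,"rx":0,"ry":0,"rz":-0.01},{"jaw":0.5,"tx":0,"ty":0.004,"tz":0.22,"rx":0,"ry":0,"rz":-0.01},{"jaw":0.5,"tx":0,"ty":0.004,"tz":0.26,"rx":0,"ry":0,"rz":-0.01},{"jaw":0.5,"tx":0,"ty":0.004,"tz":0.28,"rx":0,"ry":0,"rz":-0.01},{"jaw":0.5,"tx":0,"ty":0.004,"tz":0.294,"rx":0,"ry":0,"rz":-0.01},{"jaw":0.5,"tx":0,"ty":0.004,"tz":0.294,"rx":0,"ry":0,"rz":-0.01}])

```text
clock: 7.85
ee_pos: [0.5652, 0.0289, 0.0233]
orientation: [[-0.179, 0.984, -0.0], [0.984, 0.179, 0.0], [0.0, -0.0, -1.0]]
wrist_force: [0.1, -1.0, 0.7]
opening: 0.501
grasp_force: 0.0
```

Request:
step_arm(series=[{"jaw":0.5,"tx":-0.01,"ty":0,"tz":0,"rx":0,"ry":0,"rz":0},{"jaw":0.5,"tx":-0.018,"ty":0,"tz":0,"rx":0,"ry":0,"rz":0},{"jaw":0.5,"tx":-0.026,"ty":0,"tz":0,"rx":0,"ry":0,"rz":0},{"jaw":0.5,"tx":-0.034,"ty":0,"tz":0,"rx":0,"ry":0,"rz":0},{"jaw":0.5,"tx":-0.042,"ty":0,"tz":0,"rx":0,"ry":0,"rz":0},{"jaw":0.5,"tx":-0.047,"ty":0,"tz":0,"rx":0,"ry":0,"rz":0},{"jaw":0.5,"tx":-0.05,"ty":0,"tz":0,"rx":0,"ry":0,"rz":0},{"jaw":0.5,"tx":-0.052,"ty":0,"tz":0,"rx":0,"ry":0,"rz":0}])

```text
clock: 8.65
ee_pos: [0.57, 0.0033, 0.0234]
orientation: [[-0.18, 0.984, 0.0], [0.984, 0.18, 0.0], [0.0, 0.0, -1.0]]
wrist_force: [-1.0, 3.6, 2.9]
opening: 0.501
grasp_force: 2.0
```

```bash
python3 st.py
```

```text
tcp [[ 0.6 76.5]] 0.0234 yaw 100.38 Ffix [-0.3  3.7] 2.9 8.65
```

Request:
step_arm(series=[{"jaw":0.5,"tx":-0.002,"ty":0,"tz":0,"rx":0,"ry":0,"rz":0},{"jaw":0.5,"tx":-0.004,"ty":0,"tz":0,"rx":0,"ry":0,"rz":0},{"jaw":0.5,"tx":-0.006,"ty":0,"tz":0,"rx":0,"ry":0,"rz":0}])

```text
clock: 8.95
ee_pos: [0.5703, 0.002, 0.0234]
orientation: [[-0.181, 0.983, -0.0], [0.983, 0.181, 0.004], [0.004, 0.0, -1.0]]
wrist_force: [-2.2, 20.6, 5.0]
opening: 0.504
grasp_force: 10.6
```

Request:
step_arm(series=[{"jaw":0.5,"tx":0.02,"ty":0,"tz":0,"rx":0,"ry":0,"rz":0.01},{"jaw":0.5,"tx":0.026,"ty":0,"tz":-0.08,"rx":0,"ry":0,"rz":0.01},{"jaw":0.5,"tx":0.026,"ty":0,"tz":-0.18,"rx":0,"ry":0,"rz":0.01},{"jaw":0.5,"tx":0.12,"ty":-0.02,"tz":-0.2,"rx":0,"ry":0,"rz":0.01},{"jaw":0.5,"tx":0.22,"ty":-0.049,"tz":-0.2,"rx":0,"ry":0,"rz":0.01},{"jaw":0.5,"tx":0.32,"ty":-0.049,"tz":-0.2,"rx":0,"ry":0,"rz":0.01},{"jaw":0.5,"tx":0.42,"ty":-0.049,"tz":-0.2,"rx":0,"ry":0,"rz":0.01},{"jaw":0.5,"tx":0.44,"ty":-0.049,"tz":-0.2,"rx":0,"ry":0,"rz":0.01}])

```text
clock: 9.75
ee_pos: [0.5055, 0.2162, 0.1234]
orientation: [[-0.179, 0.984, 0.0], [0.984, 0.179, 0.0], [0.0, 0.0, -1.0]]
wrist_force: [-0.5, -0.6, 0.1]
opening: 0.502
grasp_force: 0.0
```

```bash
python3 st.py; python3 meas.py
```

```text
tcp [[-25.5 297.4]] 0.1234 yaw 100.29 Ffix [-0.6 -0.5] 0.1 9.75
yellow [-22.8 208.4] [[19.5, 145.7], [-64.4, 145.7], [-67.1, 270.1], [20.9, 271.9]]
tcp [[-25.4 297.1]] 0.1233 [-1.2  2.5 -0.9] 9.8
```

Request:
step_arm(series=[{"jaw":0.5,"tx":0,"ty":0,"tz":0.08,"rx":0,"ry":0,"rz":0.006},{"jaw":0.5,"tx":0,"ty":0,"tz":0.13,"rx":0,"ry":0,"rz":0.006},{"jaw":0.5,"tx":0,"ty":0,"tz":0.155,"rx":0,"ry":0,"rz":0.006},{"jaw":0.5,"tx":0,"ty":0,"tz":0.165,"rx":0,"ry":0,"rz":0.006},{"jaw":0.5,"tx":-0.01,"ty":0,"tz":0.165,"rx":0,"ry":0,"rz":0.006},{"jaw":0.5,"tx":-0.02,"ty":0,"tz":0.165,"rx":0,"ry":0,"rz":0.006},{"jaw":0.5,"tx":-0.026,"ty":0,"tz":0.165,"rx":0,"ry":0,"rz":0.006},{"jaw":0.5,"tx":-0.032,"ty":0,"tz":0.165,"rx":0,"ry":0,"rz":0.006}])

```text
clock: 10.6
ee_pos: [0.5102, 0.1967, 0.0419]
orientation: [[-0.172, 0.985, 0.001], [0.985, 0.172, 0.002], [0.001, 0.002, -1.0]]
wrist_force: [-1.1, 3.7, 2.2]
opening: 0.502
grasp_force: 1.9
```

```bash
python3 st.py
```

```text
tcp [[-24.3 277.4]] 0.0419 yaw 99.9 Ffix [-0.5  3.8] 2.2 10.6
```

Request:
step_arm(series=[{"jaw":0.5,"tx":-0.012,"ty":0,"tz":0,"rx":0,"ry":0,"rz":0},{"jaw":0.5,"tx":-0.024,"ty":0,"tz":0,"rx":0,"ry":0,"rz":0},{"jaw":0.5,"tx":-0.036,"ty":0,"tz":0,"rx":0,"ry":0,"rz":0},{"jaw":0.5,"tx":-0.048,"ty":0,"tz":0,"rx":0,"ry":0,"rz":0},{"jaw":0.5,"tx":-0.06,"ty":0,"tz":0,"rx":0,"ry":0,"rz":0},{"jaw":0.5,"tx":-0.072,"ty":0,"tz":0,"rx":0,"ry":0,"rz":0},{"jaw":0.5,"tx":-0.084,"ty":0,"tz":0,"rx":0,"ry":0,"rz":0},{"jaw":0.5,"tx":-0.096,"ty":0,"tz":0,"rx":0,"ry":0,"rz":0}])

```text
clock: 11.4
ee_pos: [0.5178, 0.1488, 0.0409]
orientation: [[-0.172, 0.985, -0.0], [0.985, 0.172, 0.0], [0.0, -0.0, -1.0]]
wrist_force: [-1.9, 3.9, 2.6]
opening: 0.494
grasp_force: 1.9
```

```bash
python3 st.py; python3 meas.py
```

```text
tcp [[-25.3 228.9]] 0.0409 yaw 99.9 Ffix [-1.2  4.1] 2.6 11.4
tcp [[-25.3 228.1]] 0.0408 [0.8 0.3 0.7] 11.45
```

Request:
step_arm(series=[{"jaw":0.5,"tx":-0.012,"ty":0,"tz":0,"rx":0,"ry":0,"rz":0},{"jaw":0.5,"tx":-0.024,"ty":0,"tz":0,"rx":0,"ry":0,"rz":0},{"jaw":0.5,"tx":-0.036,"ty":0,"tz":0,"rx":0,"ry":0,"rz":0},{"jaw":0.5,"tx":-0.048,"ty":0,"tz":0,"rx":0,"ry":0,"rz":0},{"jaw":0.5,"tx":-0.06,"ty":0,"tz":0,"rx":0,"ry":0,"rz":0},{"jaw":0.5,"tx":-0.072,"ty":0,"tz":0,"rx":0,"ry":0,"rz":0},{"jaw":0.5,"tx":-0.084,"ty":0,"tz":0,"rx":0,"ry":0,"rz":0},{"jaw":0.5,"tx":-0.096,"ty":0,"tz":0,"rx":0,"ry":0,"rz":0}])

```text
clock: 12.25
ee_pos: [0.5262, 0.1016, 0.041]
orientation: [[-0.172, 0.985, 0.0], [0.985, 0.172, 0.0], [0.0, 0.0, -1.0]]
wrist_force: [-0.2, 4.4, 2.4]
opening: 0.5
grasp_force: 1.8
```

Request:
step_arm(series=[{"jaw":0.5,"tx":-0.012,"ty":0,"tz":0,"rx":0,"ry":0,"rz":0},{"jaw":0.5,"tx":-0.024,"ty":0,"tz":0,"rx":0,"ry":0,"rz":0},{"jaw":0.5,"tx":-0.036,"ty":0,"tz":0,"rx":0,"ry":0,"rz":0},{"jaw":0.5,"tx":-0.048,"ty":0,"tz":0,"rx":0,"ry":0,"rz":0},{"jaw":0.5,"tx":-0.06,"ty":0,"tz":0,"rx":0,"ry":0,"rz":0},{"jaw":0.5,"tx":-0.072,"ty":0,"tz":0,"rx":0,"ry":0,"rz":0},{"jaw":0.5,"tx":-0.084,"ty":0,"tz":0,"rx":0,"ry":0,"rz":0},{"jaw":0.5,"tx":-0.096,"ty":0,"tz":0,"rx":0,"ry":0,"rz":0}])

```text
clock: 13.05
ee_pos: [0.5343, 0.0543, 0.0408]
orientation: [[-0.172, 0.985, -0.0], [0.985, 0.172, 0.0], [0.0, -0.0, -1.0]]
wrist_force: [-0.9, 1.5, -0.8]
opening: 0.5
grasp_force: 0.9
```

```bash
python3 st.py; python3 meas.py
```

```text
tcp [[-25.6 132.9]] 0.0408 yaw 99.9 Ffix [-0.6  1.6] -0.8 13.05
tcp [[-25.5 132.1]] 0.0409 [-0.1 -1.6  0.4] 13.1
```

Request:
step_arm(series=[{"jaw":0.5,"tx":-0.012,"ty":0,"tz":0,"rx":0,"ry":0,"rz":0},{"jaw":0.5,"tx":-0.024,"ty":0,"tz":0,"rx":0,"ry":0,"rz":0},{"jaw":0.5,"tx":-0.036,"ty":0,"tz":0,"rx":0,"ry":0,"rz":0},{"jaw":0.5,"tx":-0.048,"ty":0,"tz":0,"rx":0,"ry":0,"rz":0},{"jaw":0.5,"tx":-0.06,"ty":0,"tz":0,"rx":0,"ry":0,"rz":0},{"jaw":0.5,"tx":-0.072,"ty":0,"tz":0,"rx":0,"ry":0,"rz":0},{"jaw":0.5,"tx":-0.084,"ty":0,"tz":0,"rx":0,"ry":0,"rz":0},{"jaw":0.5,"tx":-0.096,"ty":0,"tz":0,"rx":0,"ry":0,"rz":0}])

```text
clock: 13.9
ee_pos: [0.5426, 0.007, 0.0409]
orientation: [[-0.172, 0.985, -0.0], [0.985, 0.172, 0.0], [0.0, 0.0, -1.0]]
wrist_force: [-0.4, 2.1, 0.9]
opening: 0.499
grasp_force: 1.4
```

Request:
step_arm(series=[{"jaw":0.5,"tx":-0.004,"ty":0,"tz":0,"rx":0,"ry":0,"rz":0},{"jaw":0.5,"tx":-0.008,"ty":0,"tz":0,"rx":0,"ry":0,"rz":0},{"jaw":0.5,"tx":-0.012,"ty":0,"tz":0,"rx":0,"ry":0,"rz":0},{"jaw":0.5,"tx":-0.014,"ty":0,"tz":0,"rx":0,"ry":0,"rz":0}])

```text
clock: 14.3
ee_pos: [0.5437, 0.0005, 0.0408]
orientation: [[-0.172, 0.985, -0.0], [0.985, 0.172, 0.0], [0.0, -0.0, -1.0]]
wrist_force: [0.4, 3.3, 0.4]
opening: 0.503
grasp_force: 1.5
```

```bash
python3 st.py
```

```text
tcp [[-25.7  78.4]] 0.0408 yaw 99.91 Ffix [1.  3.2] 0.4 14.3
```

Request:
step_arm(series=[{"jaw":0.5,"tx":-0.004,"ty":0,"tz":0,"rx":0,"ry":0,"rz":0},{"jaw":0.5,"tx":-0.006,"ty":0,"tz":0,"rx":0,"ry":0,"rz":0},{"jaw":0.5,"tx":-0.008,"ty":0,"tz":0,"rx":0,"ry":0,"rz":0}])

```text
clock: 14.6
ee_pos: [0.5442, -0.0027, 0.0408]
orientation: [[-0.172, 0.985, -0.0], [0.985, 0.172, 0.002], [0.002, -0.0, -1.0]]
wrist_force: [-3.6, 13.8, 3.3]
opening: 0.495
grasp_force: 6.7
```

```bash
python3 st.py
```

```text
tcp [[-25.8  75.1]] 0.0408 yaw 99.93 Ffix [-1.1 14.2] 3.3 14.6
```

Request:
step_arm(series=[{"jaw":0.5,"tx":0.02,"ty":0,"tz":0,"rx":0,"ry":0,"rz":0},{"jaw":0.5,"tx":0.03,"ty":0,"tz":-0.08,"rx":0,"ry":0,"rz":0},{"jaw":0.5,"tx":0.03,"ty":0,"tz":-0.18,"rx":0,"ry":0,"rz":0},{"jaw":0.5,"tx":-0.05,"ty":-0.1,"tz":-0.25,"rx":0,"ry":0,"rz":0.3},{"jaw":0.5,"tx":-0.15,"ty":-0.2,"tz":-0.3,"rx":0,"ry":0,"rz":0.6},{"jaw":0.5,"tx":-0.15,"ty":-0.25,"tz":-0.35,"rx":0,"ry":0,"rz":0.8},{"jaw":0.5,"tx":-0.15,"ty":-0.25,"tz":-0.35,"rx":0,"ry":0,"rz":1},{"jaw":0.5,"tx":-0.15,"ty":-0.25,"tz":-0.35,"rx":0,"ry":0,"rz":1}])

```text
clock: 15.4
ee_pos: [0.4333, -0.1003, 0.2181]
orientation: [[0.349, 0.937, 0.003], [0.937, -0.349, -0.002], [-0.0, 0.003, -1.0]]
wrist_force: [0.5, -0.4, 0.2]
opening: 0.504
grasp_force: 0.0
```

Request:
step_arm(series=[{"jaw":0.5,"tx":0,"ty":0,"tz":0,"rx":0,"ry":0,"rz":1},{"jaw":0.5,"tx":0,"ty":0,"tz":0,"rx":0,"ry":0,"rz":1},{"jaw":0.5,"tx":0,"ty":0,"tz":0,"rx":0,"ry":0,"rz":1},{"jaw":0.5,"tx":0,"ty":0,"tz":0,"rx":0,"ry":0,"rz":1},{"jaw":0.5,"tx":0,"ty":0,"tz":0,"rx":0,"ry":0,"rz":1}])

```text
clock: 15.9
ee_pos: [0.4344, -0.0983, 0.2153]
orientation: [[0.767, 0.642, -0.001], [0.642, -0.767, -0.0], [-0.001, -0.0, -1.0]]
wrist_force: [-1.0, 0.6, 0.9]
opening: 0.497
grasp_force: 0.0
```

Request:
step_arm(series=[{"jaw":0.5,"tx":0,"ty":0,"tz":0,"rx":0,"ry":0,"rz":0.993},{"jaw":0.5,"tx":0,"ty":0,"tz":0,"rx":0,"ry":0,"rz":0.993},{"jaw":0.5,"tx":0,"ty":0,"tz":0,"rx":0,"ry":0,"rz":0.993},{"jaw":0.5,"tx":0,"ty":0,"tz":0,"rx":0,"ry":0,"rz":0.993},{"jaw":0.5,"tx":0,"ty":0,"tz":0,"rx":0,"ry":0,"rz":0.993},{"jaw":0.5,"tx":0,"ty":0,"tz":0,"rx":0,"ry":0,"rz":0.993}])

```text
clock: 16.5
ee_pos: [0.4343, -0.0986, 0.2156]
orientation: [[0.984, 0.18, -0.0], [0.18, -0.984, 0.0], [-0.0, -0.0, -1.0]]
wrist_force: [-0.1, 0.4, 0.4]
opening: 0.501
grasp_force: 0.0
```

```bash
python3 st.py; python3 mw.py
```

```text
tcp [[-150.9   -0. ]] 0.2156 yaw 10.38 Ffix [-0.1  0.4] 0.4 16.5
yellow [-30.8  -0.4] yaw -0.03 [[9.5, -64.4], [-71.1, -63.8], [-70.4, 63.2], [8.9, 63.4]]
white [-44.6 192.3] yaw -0.33 [[-103.9, 120.7], [14.0, 120.7], [15.4, 250.5], [-103.7, 277.4]]
tcp [[-1.509e+02 -1.000e-01]] 0.2156 [-12.8   6.  -11.6  72.4   0.  156.9] 16.55
```

View pics/wl.png

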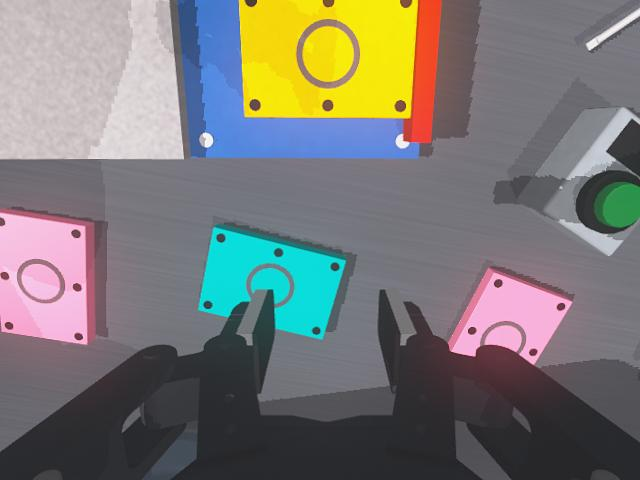

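Wrist view: the yellow plate (328,60) lies over the aluminium one and against the side stop at (420,60), still about 26 mm short of the back stop. I'll push it +x with the fingertips low, so both plates end flush.

Request:
step_arm(series=[{"jaw":0.5,"tx":0.08,"ty":0,"tz":0.08,"rx":0,"ry":0,"rz":0.009},{"jaw":0.5,"tx":0.104,"ty":0,"tz":0.17,"rx":0,"ry":0,"rz":0.009},{"jaw":0.5,"tx":0.104,"ty":0,"tz":0.26,"rx":0,"ry":0,"rz":0.009},{"jaw":0.5,"tx":0.104,"ty":0,"tz":0.33,"rx":0,"ry":0,"rz":0.009},{"jaw":0.5,"tx":0.104,"ty":0,"tz":0.365,"rx":0,"ry":0,"rz":0.009},{"jaw":0.5,"tx":0.104,"ty":0,"tz":0.381,"rx":0,"ry":0,"rz":0.009},{"jaw":0.5,"tx":0.104,"ty":0,"tz":0.381,"rx":0,"ry":0,"rz":0.009}])

```text
clock: 17.25
ee_pos: [0.485, -0.0895, 0.0248]
orientation: [[0.985, 0.172, -0.001], [0.172, -0.985, 0.0], [-0.001, -0.001, -1.0]]
wrist_force: [0.6, 1.5, 1.1]
opening: 0.503
grasp_force: 0.0
```

Request:
step_arm(series=[{"jaw":0.5,"tx":0.01,"ty":0,"tz":0,"rx":0,"ry":0,"rz":0},{"jaw":0.5,"tx":0.02,"ty":0,"tz":0,"rx":0,"ry":0,"rz":0},{"jaw":0.5,"tx":0.03,"ty":0,"tz":0,"rx":0,"ry":0,"rz":0},{"jaw":0.5,"tx":0.04,"ty":0,"tz":0,"rx":0,"ry":0,"rz":0},{"jaw":0.5,"tx":0.05,"ty":0,"tz":0,"rx":0,"ry":0,"rz":0},{"jaw":0.5,"tx":0.06,"ty":0,"tz":0,"rx":0,"ry":0,"rz":0},{"jaw":0.5,"tx":0.07,"ty":0,"tz":0,"rx":0,"ry":0,"rz":0},{"jaw":0.5,"tx":0.076,"ty":0,"tz":0,"rx":0,"ry":0,"rz":0}])

```text
clock: 18.05
ee_pos: [0.5233, -0.083, 0.0253]
orientation: [[0.985, 0.171, -0.0], [0.171, -0.985, 0.0], [0.0, -0.0, -1.0]]
wrist_force: [-4.0, -0.6, 2.6]
opening: 0.501
grasp_force: 1.9
```

```bash
python3 st.py
```

```text
tcp [[-60.5  -0.3]] 0.0253 yaw 9.85 Ffix [-4.   0.1] 2.6 18.05
```

Request:
step_arm(series=[{"jaw":0.5,"tx":0.003,"ty":0,"tz":0,"rx":0,"ry":0,"rz":-0.005},{"jaw":0.5,"tx":0.006,"ty":0,"tz":0,"rx":0,"ry":0,"rz":-0.005},{"jaw":0.5,"tx":0.008,"ty":0,"tz":0,"rx":0,"ry":0,"rz":-0.005},{"jaw":0.5,"tx":0.01,"ty":0,"tz":0,"rx":0,"ry":0,"rz":-0.005}])

```text
clock: 18.45
ee_pos: [0.5277, -0.0822, 0.0253]
orientation: [[0.985, 0.173, -0.0], [0.173, -0.985, 0.0], [-0.0, -0.0, -1.0]]
wrist_force: [-2.1, -0.2, -1.0]
opening: 0.501
grasp_force: 1.1
```

```bash
python3 st.py
```

```text
tcp [[-56.   -0.3]] 0.0253 yaw 9.99 Ffix [-2.1  0.2] -1.0 18.45
```

Request:
step_arm(series=[{"jaw":0.5,"tx":0.002,"ty":0,"tz":0,"rx":0,"ry":0,"rz":0},{"jaw":0.5,"tx":0.004,"ty":0,"tz":0,"rx":0,"ry":0,"rz":0},{"jaw":0.5,"tx":0.005,"ty":0,"tz":0,"rx":0,"ry":0,"rz":0}])

```text
clock: 18.75
ee_pos: [0.5282, -0.0821, 0.025]
orientation: [[0.985, 0.173, -0.004], [0.173, -0.985, -0.0], [-0.004, -0.0, -1.0]]
wrist_force: [-18.0, -4.1, 12.3]
opening: 0.502
grasp_force: 9.2
```

```bash
python3 st.py
```

```text
tcp [[-55.5  -0.2]] 0.025 yaw 9.98 Ffix [-18.4  -0.9] 12.3 18.75
```

Request:
step_arm(series=[{"jaw":0.5,"tx":-0.01,"ty":0,"tz":0,"rx":0,"ry":0,"rz":0},{"jaw":0.5,"tx":-0.03,"ty":0,"tz":0,"rx":0,"ry":0,"rz":0},{"jaw":0.5,"tx":-0.05,"ty":0,"tz":-0.1,"rx":0,"ry":0,"rz":0},{"jaw":0.5,"tx":-0.06,"ty":0,"tz":-0.2,"rx":0,"ry":0,"rz":0},{"jaw":0,"tx":-0.06,"ty":0,"tz":-0.3,"rx":0,"ry":0,"rz":0},{"jaw":0,"tx":-0.06,"ty":0,"tz":-0.4,"rx":0,"ry":0,"rz":0},{"jaw":0,"tx":-0.06,"ty":0,"tz":-0.5,"rx":0,"ry":0,"rz":0},{"jaw":0,"tx":-0.06,"ty":0,"tz":-0.53,"rx":0,"ry":0,"rz":0}])

```text
clock: 19.55
ee_pos: [0.5016, -0.0873, 0.2954]
orientation: [[0.985, 0.173, 0.007], [0.174, -0.985, -0.001], [0.007, 0.002, -1.0]]
wrist_force: [-0.4, -0.2, -1.1]
opening: -0.001
grasp_force: 0.0
```

Request:
step_arm(series=[{"jaw":0,"tx":0,"ty":0,"tz":0,"rx":0,"ry":0,"rz":0},{"jaw":0,"tx":0,"ty":0,"tz":0,"rx":0,"ry":0,"rz":0}])

```text
clock: 19.75
ee_pos: [0.5005, -0.0871, 0.2898]
orientation: [[0.985, 0.173, 0.0], [0.173, -0.985, 0.0], [0.0, -0.0, -1.0]]
wrist_force: [-0.1, 0.2, -0.2]
opening: 0.001
grasp_force: 0.0
```

```bash
python3 mw.py
python3 - <<'E'
from h import *
w=cv2.imread('pics/wl.png'); cv2.imwrite('pics/w5.png',cv2.resize(w[30:270,270:590],None,fx=2.5,fy=2.5,interpolation=cv2.INTER_CUBIC))
c=capture('wrist')
for k in blob(c['color'],'green'): 
    m=cv2.minEnclosingCircle(k); print(m, plane(c,[m[0]],.062))
t,s=capture('top'),capture('scene')
g=[cv2.fitEllipse(blob(c['color'],'green',p))[0] for c,p in((t,(490,255)),(s,(242,168)))]
print(g,tri((t,s),g),plane(t,[g[0]],.062),plane(s,[g[1]],.062))
E
```

```text
yellow [ 0.4 -0.2] yaw -0.13 [[44.1, -63.8], [-43.6, -63.6], [-43.3, 63.3], [44.4, 63.3]]
white [-21.6 215.1] yaw -0.11 [[-103.8, 120.6], [60.2, 120.7], [60.2, 309.5], [-103.1, 309.5]]
tcp [[-84.   -0.2]] 0.2892 [ -9.9  13.2   7.6  84.5   0.  160.1] 19.8
((552.9193725585938, 252.69354248046875), 19.649518966674805) [[ 0.48946097 -0.32760419  0.062     ]]Traceback (most recent call last):
  File "<stdin>", line 7, in <module>
  File "h.py", line 21, in blob
    return min(cs,key=lambda k:-cv2.pointPolygonTest(k,near,True))
ValueError: min() iterable argument is empty
```

View pics/w5.png

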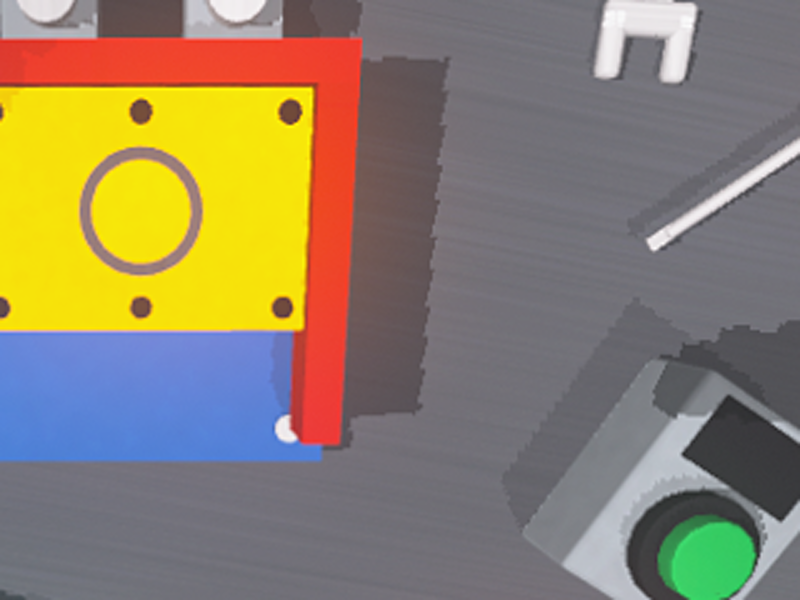

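The crop shows the yellow plate touching both red stops with no gap (corner at about (315,85)), and the button at (712,560). Moving above the button at a safe height, I'll check the pile from the fixed cameras.

Request:
step_arm(series=[{"jaw":0,"tx":-0.104,"ty":0.1,"tz":0,"rx":0,"ry":0,"rz":0},{"jaw":0,"tx":-0.104,"ty":0.2,"tz":0,"rx":0,"ry":0,"rz":0},{"jaw":0,"tx":-0.104,"ty":0.3,"tz":0,"rx":0,"ry":0,"rz":0},{"jaw":0,"tx":-0.104,"ty":0.4,"tz":0.1,"rx":0,"ry":0,"rz":0},{"jaw":0,"tx":-0.104,"ty":0.468,"tz":0.2,"rx":0,"ry":0,"rz":0},{"jaw":0,"tx":-0.104,"ty":0.468,"tz":0.25,"rx":0,"ry":0,"rz":0},{"jaw":0,"tx":-0.104,"ty":0.468,"tz":0.25,"rx":0,"ry":0,"rz":0}])

```text
clock: 20.65
ee_pos: [0.4877, -0.3271, 0.1597]
orientation: [[0.985, 0.172, -0.006], [0.172, -0.985, 0.004], [-0.005, -0.005, -1.0]]
wrist_force: [0.5, 1.4, -0.2]
opening: 0.001
grasp_force: 0.0
```

```bash
python3 - <<'E'
from meas import *
s=capture('scene'); cv2.imwrite('pics/s6.png',cv2.resize(s['color'][185:305,210:410],None,fx=4,fy=4,interpolation=cv2.INTER_CUBIC))
t=capture('top')
for z,pts in((.05,[[-45,65],[45,65],[-45,-65]]),(.035,[[-45,65],[45,65]]),(.02,[[-45,65],[45,65]])):
    P=np.c_[(np.array(pts)/1000)@F.T+O,np.full(len(pts),z)]
    att=np.array(s['attitude']);rv,_=cv2.Rodrigues(att.T)
    print(z,((cv2.projectPoints(P,rv,-att.T@np.array(s['eye']),K(s),np.array(s['dist']))[0].reshape(-1,2)-[210,185])*4).round(0).tolist())
w=capture('wrist'); m=max(blob(w['color'],'green'),key=cv2.contourArea); print(cv2.fitEllipse(m),plane(w,[cv2.fitEllipse(m)[0]],.062))
E
python3 meas.py; python3 st.py
```

```text
0.05 [[404.0, 187.0], [310.0, 277.0], [234.0, 105.0]]
0.035 [[405.0, 205.0], [312.0, 296.0]]
0.02 [[406.0, 223.0], [313.0, 314.0]]
((325.01776123046875, 237.71951293945312), (53.69073486328125, 53.90787887573242), 146.44154357910156) [[ 0.48918805 -0.32469065  0.062     ]]
yellow [1.9 0. ] [[43.9, -63.6], [-41.2, -63.3], [-40.6, 63.4], [45.7, 63.7]]
tcp [[-135.5 -233.7]] 0.1666 [-0.   0.1  0.6] 20.85
tcp [[-135.5 -233.7]] 0.1666 yaw 10.02 Ffix [-0.   0.1] 0.6 20.85
```

View pics/s6.png

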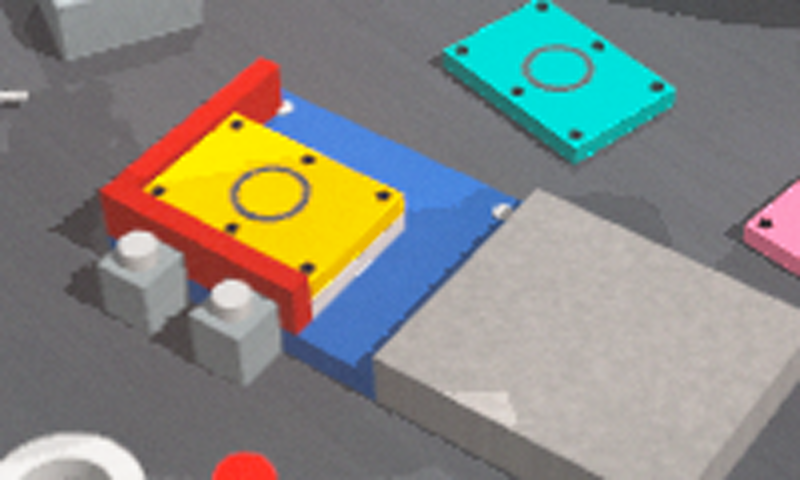

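The crop shows the aluminium edge (white, about (360,265)) exactly below the yellow edge, both against the stops, so the pile is square. Pressing the button now.

Request:
step_arm(series=[{"jaw":0,"tx":0,"ty":0,"tz":0.08,"rx":0,"ry":0,"rz":0},{"jaw":0,"tx":0,"ty":0,"tz":0.14,"rx":0,"ry":0,"rz":0},{"jaw":0,"tx":0,"ty":0,"tz":0.18,"rx":0,"ry":0,"rz":0},{"jaw":0,"tx":0,"ty":0,"tz":0.19,"rx":0,"ry":0,"rz":0},{"jaw":0,"tx":0,"ty":0,"tz":0.196,"rx":0,"ry":0,"rz":0},{"jaw":0,"tx":0,"ty":0,"tz":0.202,"rx":0,"ry":0,"rz":0},{"jaw":0,"tx":0,"ty":0,"tz":0.208,"rx":0,"ry":0,"rz":0}])

```text
clock: 21.55
ee_pos: [0.4916, -0.327, 0.0648]
orientation: [[0.985, 0.174, 0.004], [0.174, -0.985, -0.002], [0.004, 0.002, -1.0]]
wrist_force: [-17.4, 15.0, 68.6]
opening: -0.004
grasp_force: 34.3
```

Request:
step_arm(series=[{"jaw":0,"tx":0,"ty":0,"tz":-0.003,"rx":0,"ry":0,"rz":0},{"jaw":0,"tx":0,"ty":0,"tz":-0.006,"rx":0,"ry":0,"rz":0}])

```text
clock: 21.75
ee_pos: [0.4912, -0.3268, 0.0665]
orientation: [[0.985, 0.174, 0.003], [0.174, -0.985, -0.001], [0.003, 0.001, -1.0]]
wrist_force: [0.0, 2.1, 4.2]
opening: -0.004
grasp_force: 2.0
```

Request:
step_arm(series=[{"jaw":0,"tx":0,"ty":0,"tz":-0.004,"rx":0,"ry":0,"rz":0},{"jaw":0,"tx":0,"ty":0,"tz":-0.004,"rx":0,"ry":0,"rz":0}])

```text
clock: 21.95
ee_pos: [0.4909, -0.3269, 0.0675]
orientation: [[0.985, 0.174, 0.002], [0.174, -0.985, -0.001], [0.002, 0.001, -1.0]]
wrist_force: [1.3, -0.1, 3.5]
opening: 0.001
grasp_force: 1.8
```

Request:
step_arm(series=[{"jaw":0,"tx":0,"ty":0,"tz":-0.004,"rx":0,"ry":0,"rz":0},{"jaw":0,"tx":0,"ty":0,"tz":-0.004,"rx":0,"ry":0,"rz":0}])

```text
clock: 22.15
ee_pos: [0.4904, -0.3268, 0.0687]
orientation: [[0.985, 0.174, 0.001], [0.174, -0.985, -0.0], [0.001, 0.0, -1.0]]
wrist_force: [2.7, -1.2, 3.4]
opening: -0.004
grasp_force: 1.5
```

Request:
step_arm(series=[{"jaw":0,"tx":0,"ty":0,"tz":-0.004,"rx":0,"ry":0,"rz":0},{"jaw":0,"tx":0,"ty":0,"tz":-0.004,"rx":0,"ry":0,"rz":0}])

```text
clock: 22.35
ee_pos: [0.49, -0.3266, 0.0704]
orientation: [[0.985, 0.173, -0.0], [0.173, -0.985, 0.0], [-0.0, -0.0, -1.0]]
wrist_force: [-0.0, -0.7, 2.6]
opening: 0.003
grasp_force: 1.0
```

The force falls gently from 4.2 to 2.6 N as I rise. That is the spring, so the button was bottomed out. Releasing fully.

Request:
step_arm(series=[{"jaw":0,"tx":0,"ty":0,"tz":-0.01,"rx":0,"ry":0,"rz":0},{"jaw":0,"tx":0,"ty":0,"tz":-0.05,"rx":0,"ry":0,"rz":0},{"jaw":0,"tx":0,"ty":0,"tz":-0.15,"rx":0,"ry":0,"rz":0},{"jaw":0,"tx":0,"ty":0,"tz":-0.22,"rx":0,"ry":0,"rz":0},{"jaw":0,"tx":0,"ty":0,"tz":-0.22,"rx":0,"ry":0,"rz":0},{"jaw":0,"tx":0,"ty":0,"tz":-0.22,"rx":0,"ry":0,"rz":0}])

```text
clock: 22.95
ee_pos: [0.4902, -0.3266, 0.1808]
orientation: [[0.985, 0.174, 0.001], [0.174, -0.985, -0.0], [0.001, 0.0, -1.0]]
wrist_force: [-1.0, 0.2, -1.2]
opening: -0.002
grasp_force: 0.0
```

```bash
python3 meas.py
python3 - <<'E'
from h import *
cv2.imwrite('pics/s7.png',capture('scene')['color'])
E
```

```text
yellow [2. 0.] [[-41.2, -63.6], [44.5, -63.4], [-40.5, 63.5], [45.4, 63.6]]
tcp [[-136.3 -233.9]] 0.1797 [ 0.9  0.1 -0.2] 23.0
```

View pics/s7.png

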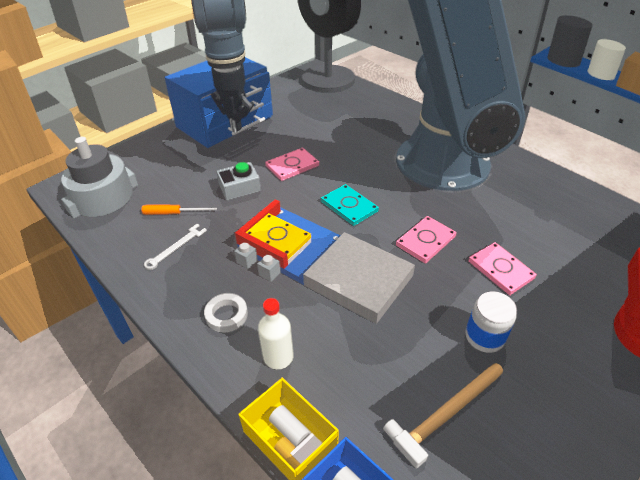

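The view shows the pile flush in the red corner at (277,234), the button up at (242,168), the arm clear and everything else where it was. Handing in.

```bash
python3 -c "
from station import *
print(sign_off())"
```

```text
the job is handed in; nothing more can be done
None
```

Job handed in at about 23 s: the yellow plate lies on the aluminium one, flush in the red corner as far as the cameras and push forces show; the start button was then pressed fully (a brief 69 N at its end stop) and came back up.

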